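Turn the sample carousel and serve the bur jar

TASK

A visitor wants the small jar of burs, which is out of reach under the clear cover of the sample carousel. Push the revolving tray round by its finger pegs until the jar stands in the opening of the cover, then lift it out there and set it gently upright in the black serving tray. Leave the other samples in their carousel and the other things on the counter where they are.

Things in the scene. Friction and masses are not known exactly. Their poses are not given: they have to be found in the camera images.
- carousel: Round sample dispenser fixed on the counter, 248 mm across, 102 mm high. Origin: on its vertical axis at counter height, z up. A dark foot carries a grey revolving tray, a 12 mm thick spindle and a fixed clear acrylic cover, held on top by a steel nut (24 mm across, up to 102 mm).
- opening (a point): Middle of the black-edged opening in the fixed cover, 65 mm from the axis towards the carousel's -x, 90 mm above the counter. In this 110-degree sector (55 degrees either side of the carousel's -x) the cover's top and skirt are cut away from radius 26 mm outward: here alone the compartments can be reached, from above.
- cover_top (a point): Centre of the clear cover's top face, on the axis, 91 mm above the counter. Cover: top plate 3 mm thick, 102 mm in radius; skirt of outer radius 102 mm reaching down to 30 mm above the counter. Does not move.
- drum: The grey revolving tray; origin on its axis at floor height, 24 mm above the counter; turns with it about z, either way, needs about 1 N at a peg, stays where left. 5 equal compartments, one empty, centred at 36, 108, 180, .. degrees from its own x axis; dividers at 0, 72, 144, .. degrees, 16 mm high; outer wall 18 mm high at radius 94 to 97 mm; hub radius 17 mm, 20 mm high.
- peg (a point): Top of one of the 5 upright steel finger pegs for pushing the tray round, on the tray's own x axis; the others follow every 72 degrees, in line with the dividers. Each stands 114 mm from the axis on the tray's flange (radius 124 mm), 10 mm thick, from 24 to 58 mm above the counter, outside the cover's skirt.
- jar: The small clear jar of burs with a white screw lid, 41 mm in diameter and 49 mm tall (lid: the top 12 mm), 60 g; the only jar. Origin: centre of its underside, z up through the lid. It stands in one compartment of the tray, about 65 mm from the axis, at the start under the cover.
- tray: Flat black serving tray with a grey felt floor, fixed, 130 mm (its x) by 170 mm (its y), open on top; rim 5 mm wide and 14 mm high, felt floor 6 mm above the counter. Origin: centre of its underside.
- cot_small: Rubber finger guard, a round-topped thimble standing on its rim in a compartment, 26 mm across, 50 mm tall. Origin: centre of its underside.
- cot_large: The same, 31 mm across, 54 mm tall, in a compartment.
- short_bar: Polishing compound bar, 28 x 50 x 22 mm, lying in a compartment. Origin: centre of its underside.
- order_pad: White order pad, 106 x 80 x 10 mm, lying between carousel and tray; a loose pen lies across it, so it is 20 mm high in all. Origin: centre of its underside.
- oil_bottle: Upright oil bottle with a pointed cap, 41 mm across, 113 mm tall, on the counter behind the tray. Origin: centre of its underside.
- tin: Round flat tin, 64 mm across, 24 mm high, on the counter to the left. Origin: centre of its underside.
- spare_bar: Polishing compound bar, 27 x 59 x 22 mm, lying on the counter to the right of the carousel. Origin: centre of its underside.

How it is judged:
By the outcome, as a careful person would: the job done as asked, in the order asked, and still so for the second after the job is handed in, with the robot touching nothing.
It also fails if it takes over 72 s, if anything falls off the work surface, if the arm or the gripper's body presses on something with over 40 N, if the wrist force passes 120 N, or if a joint passes its speed limit or range.

ROBOT

A 6-joint arm with a two-finger parallel gripper is mounted at the origin on a cart in front of the work surface, level with it; the furniture and walls round the work are solid. World frame = base frame: x ahead of the robot, y to its left, z up, the work surface at z = 0. Lengths are in m, angles in rad, forces in N, time in s.
With the tool pointing down it reaches from about 0.3 to 0.775 m from the base axis. Payload 14.6 kg.
Tool frame: the origin (TCP) lies between the finger pads; the fingertips stand ctrl.tip_extent ahead of it and the grasp point (between the pads) lies 3 mm ahead of it (ctrl.tip_extent is the distance from the TCP to the fingertips, in m); z points along the fingers, y is the line along which they close (so a half turn about z gives the same grasp; the last joint's range is limited). The gripper opens to 94 mm and grips with 3 to 60 N. Pads are 16 mm wide; open, the fingers measure 119 mm over their backs; the gripper's body (75 mm by 177 mm) begins 78 mm behind the grasp point.
Start: joints at [-1.384, 0.3, 1.521, -0, 1.321, -0.067], TCP at [0.138, -0.532, 0.227] pointing down, gripper open.
Joint ranges: [-3.03, 3.03], [-0.79, 2.21], [0.23, 2.52], [-1.04, 4.18], [0, 3.07], [-2.55, 2.55]. Speed limits (rad/s): [2.22, 2.22, 2.57, 3.14, 3.14, 3.14].

INTERFACE

Orientations are given as [roll, pitch, yaw] about the fixed x, y, z axes, in that order (R = Rz(yaw) Ry(pitch) Rx(roll)).
In Python, from station import ctrl gives the robot as it stands.
- The arm moves only by the tool shift_gripper, called after ">>>" by a JSON object that holds its "op" and its "data", one argument or row to a line. Schema: {"type":"object","properties":{"rows":{"type":"array","items":{"type":"array","items":{"type":"number"},"minItems":6,"maxItems":6},"minItems":1,"maxItems":10},"finger_gap":{"type":"number"},"grip_n":{"type":"number"},"only":{"type":"string"},"quiet":{"type":"boolean"},"lines":{"type":"string"}},"required":["rows"],"additionalProperties":false}. rows is a list of rows, 1 to 10 of them, each of 6 numbers: dx, dy, dz in shares of the most that a row can go, 1 being 50 mm, then a rotation vector rx, ry, rz in fractions of the full range, 1 being 4 rad; each row shifts and turns the commanded pose from where the row before left it, along the tool's axes as they then stand; what a row does not reach is not made up. A row lasts 1/10 s, in which the tool goes at most 0.05 m and 0.15 rad, less where a joint would pass 70% of its speed; a pose out of reach is approached as far as the arm can. finger_gap is the finger opening in m, set as the call begins (left out keeps the last). The fingers move at their own pace and stop on an object; grip_n is the grip in N (left out, the last holds). Time passes only in rows, so rows that do not move let the fingers close. The tool returns the time, the measured TCP pose, the force, the opening and the grip force at its end. only (a regular expression) keeps the lines of the reply that match it, lines (a string "A,B") keeps lines A to B, and quiet returns only ok. Shift and turn numbers lie between -1 and 1, and a call with a number outside is refused. Input that does not fit is refused with a message, and nothing moves.
- ctrl.get_obs(): the state, without advancing time (a new reading comes with each control period).
- ctrl.camera(name): name is "scene" or "top" or "wrist"; returns a dict with "pixels" (420x560x3 uint8, blue, green, red), "fx", "fy", "cx", "cy" (pixels), "extrinsics" (4x4, takes a point from camera to world coordinates). Camera axes: x right, y up, looking along -z (the intrinsics and any distortion apply to the point x, -y, -z); pixel columns grow to the right and rows downward; lengths in m; the calibration is good to about 2 mm. The wrist camera is an equidistant fisheye: a pixel r from the principal point sees the ray r / f radians off the axis. A picture is of the moment at which its call begins. There is no depth.
- ctrl.hand_in(): hands the job in; it is judged then, once.
The state is a dict: "time_s": time; "qpos": joint angles; "joint_vel": joint speeds; "tau": joint torques, N m; "ee_pos": TCP position; "eef_rot": TCP orientation; "force": force on the tool from outside, world axes, zero at the start; "moment": the same for the moment, N m; "grip_width": finger opening in m; "grip_force": force on a finger pad.
Only numpy, scipy, OpenCV 4.12 (cv2) and the standard library are available. Lean on these libraries where they do the work, as an engineer would, in place of code of your own. Each camera call takes 0.05 s, during which the arm holds its last target. There are 200 camera calls.

## Working session

There is one attempt and no reset: what is moved stays moved. The work goes in short steps, Python scripts to look and compute and a tool call to move; the robot and the scene stay as the last step left them, time stands still between calls to the robot, and variables do not carry over. Pictures are saved under pics/ and viewed, at most 10 in all, crops included, and the job is handed in when it is done.

```bash
ls; mkdir -p pics; cat > h.py <<'E'
import cv2,numpy as np
from station import ctrl
def snap(n,f):
    c=ctrl.camera(n); cv2.imwrite('pics/'+f,c['pixels']); np.savez('pics/'+n+'.npz',**{k:c[k] for k in('pixels','fx','fy','cx','cy','extrinsics')}); return c
def load(n): return np.load('pics/'+n+'.npz')
def world(c,u,v,z):
    E=c['extrinsics']; x=(u-c['cx'])/c['fx']; y=(v-c['cy'])/c['fy']
    d=E[:3,:3]@np.array([x,-y,-1.]); o=E[:3,3]
    return o+d*(z-o[2])/d[2]
def proj(c,p):
    E=c['extrinsics']; q=E[:3,:3].T@(np.array(p)-E[:3,3])
    return c['cx']+c['fx']*q[0]/-q[2], c['cy']+c['fy']*q[1]/q[2]
E
python3 - <<'E'
from h import *
a=snap('top','top0.png');b=snap('scene','scene0.png')
for c in(a,b):print(c['fx'],c['cx'],c['cy'],c['extrinsics'].round(3))
print(ctrl.tip_extent,ctrl.get_obs())
E
```

```text
pics
station.py
406.9978061389506 281.22545377034015 213.4443155791298 [[ 0.024  0.983 -0.179  0.271]
 [-1.     0.024 -0.005  0.002]
 [-0.     0.18   0.984  1.313]
 [ 0.     0.     0.     1.   ]]
443.5673992476942 273.9282369814935 218.5725368570598 [[-0.464  0.672 -0.577 -0.343]
 [-0.886 -0.337  0.319  0.464]
 [ 0.02   0.659  0.752  1.169]
 [ 0.     0.     0.     1.   ]]
0.022 {'time_s': 0.1, 'qpos': array([-1.38362294e+00,  3.00410824e-01,  1.52150365e+00,  5.83757229e-06,
        1.32071272e+00, -6.65880491e-02]), 'joint_vel': array([-0.00057134, -0.0011109 , -0.00195092, -0.00116673, -0.00055851,
        0.00056804]), 'tau': array([ 1.49805805e-03, -5.32646012e+01, -3.53281689e+01,  7.09739607e-02,
        2.35136080e-02, -5.40585040e-05]), 'ee_pos': array([ 0.13804136, -0.53217792,  0.22695214]), 'eef_rot': array([-3.14056078e+00, -7.44791626e-05,  2.53759950e-01]), 'force': array([-0.1276248 , -0.09824914, -0.31634321]), 'moment': array([-0.04956738,  0.02071666,  0.00421114]), 'grip_force': 0.0, 'grip_width': 0.09372194952495312}
```

View pics/top0.png

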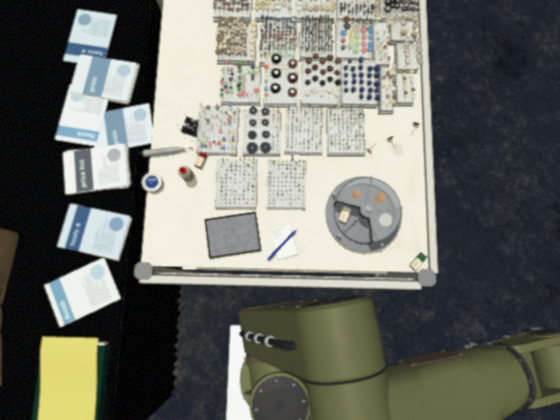

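View pics/scene0.png

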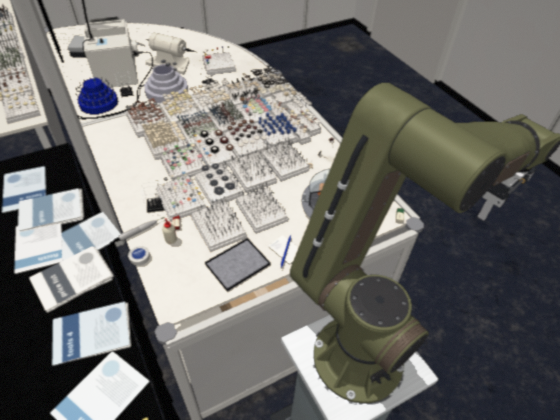

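```bash
python3 - <<'E'
from h import *
c=load('top');p=c['pixels']
a=cv2.resize(p[160:270,310:450],None,fx=5.6,fy=5.4,interpolation=cv2.INTER_CUBIC)[:594]
a=cv2.resize(p[165:265,313:433],None,fx=6,fy=6,interpolation=cv2.INTER_CUBIC)
cv2.imwrite('pics/crop1.png',a)
E
```

```text
(no output)
```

View pics/crop1.png

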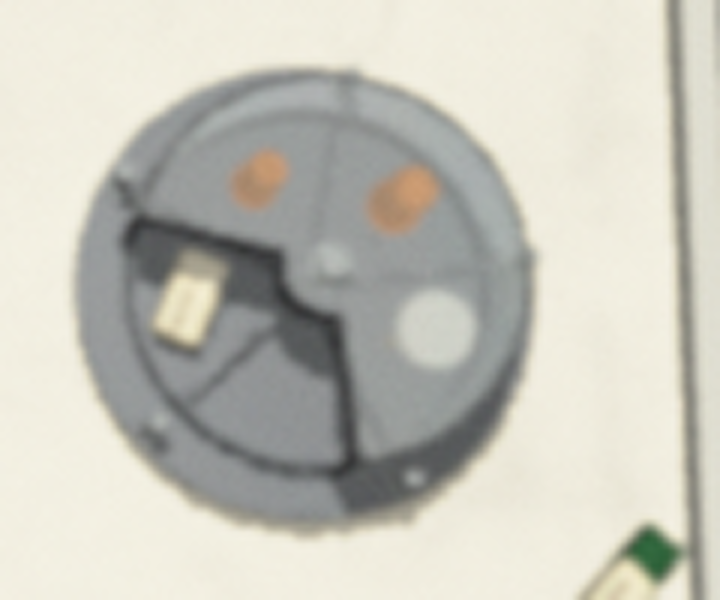

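```bash
python3 - <<'E'
from h import *
c=load('top')
W=lambda x,y,z:world(c,313+(x-2.5)/6,165+(y-2.5)/6,z)
n=W(335,260,.102);j=W(437,328,.073)
print('nut',n)
# flange outer circle at z=.024: left 77, right ~530, top 70, bottom 530
for q in((77,290),(532,290),(305,68),(305,530)):print(W(*q,.022),end=' ')
ax=n
for nm,q in dict(jar=(437,328,.073),p1=(415,477,.058),p2=(160,422,.058),p3=(128,172,.058),p4=(530,258,.058),p5=(350,75,.058),o1=(132,232,.09),o2=(350,468,.09),bar=(190,305,.046),c1=(265,170,.077),c2=(425,185,.077)).items():
    w=W(*q);d=w-ax;print(nm,w.round(4),np.hypot(d[0],d[1]).round(4),np.degrees(np.arctan2(d[1],d[0])).round(1))
for nm,u,v,z in(('tl',206,219,.014),('tr',257,212,.014),('br',260,250,.014),('bl',210,257,.014),('pad',284,243,.01),('oil',185,172,.1),('tin',152,183,.024),('spare',419,262,.02)):print(nm,world(c,u,v,z).round(3))
E
```

```text
nut [ 0.51498776 -0.25570062  0.102     ]
[ 0.5113055  -0.13389879  0.022     ] [ 0.51727701 -0.3783758   0.022     ] [ 0.63774085 -0.25786232  0.022     ] [ 0.38537324 -0.25488998  0.022     ] jar [ 0.4864 -0.3139  0.073 ] 0.0648 -116.1
p1 [ 0.4109 -0.3047  0.058 ] 0.1151 -154.8
p2 [ 0.4362 -0.1734  0.058 ] 0.114 133.7
p3 [ 0.5685 -0.1567  0.058 ] 0.1126 61.6
p4 [ 0.5274 -0.3672  0.058 ] 0.1122 -83.6
p5 [ 0.6242 -0.2744  0.058 ] 0.1108 -9.7
o1 [ 0.5295 -0.1547  0.09  ] 0.1021 81.8
o2 [ 0.411  -0.2643  0.09  ] 0.1043 -175.3
bar [ 0.5002 -0.1909  0.046 ] 0.0664 102.8
c1 [ 0.5668 -0.2254  0.077 ] 0.06 30.4
c2 [ 0.5608 -0.3082  0.077 ] 0.0697 -48.9
tl [0.483 0.252 0.014]
tr [0.51  0.087 0.014]
br [0.387 0.073 0.014]
bl [0.361 0.232 0.014]
pad [ 0.412 -0.003  0.01 ]
oil [0.615 0.308 0.1  ]
tin [0.596 0.433 0.024]
spare [ 0.361 -0.431  0.02 ]
```

The top view shows the nut at crop (335,260), the jar lid at (437,328) and the pegs at (415,477), (160,422), (530,258). The opening's corners are at (132,232) and (350,468). The measured radii (65, 114 and 102 mm) agree with the sizes given. The axis is at about (0.513, -0.256), the jar at 245° and the opening at 133°, so the tray has to turn about -112°. I'll straddle the peg at 277° and drag it round the near side.

The manual's scale: shifts go in shares of 50 mm and turns go in shares of 4 rad. Converting my numbers, -0.15 rad / 4 = -0.0375.

```bash
cat >> h.py <<'E'
from scipy.spatial.transform import Rotation as Rn
def togo(x,y,z,yawdeg=None):
    o=ctrl.get_obs(); R=Rn.from_euler('xyz',o['eef_rot'])
    d=R.inv().apply(np.array([x,y,z])-o['ee_pos'])
    print('pos',o['ee_pos'].round(4),'yaw',np.degrees(o['eef_rot'][2]).round(1),'q6',o['qpos'][5].round(2),'t',o['time_s'],'togo',d.round(4))
    if yawdeg is not None: print('rotvec',(R.inv()*Rn.from_euler('xyz',[180,0,yawdeg],degrees=True)).as_rotvec().round(3))
E
```

>>> {"op": "shift_gripper", "data": {
  "rows": [
    [0, 0, 0, 0, 0, -0.025],
    [0, 0, 0, 0, 0, -0.0375],
    [0, 0, 0, 0, 0, -0.0375],
    [0, 0, 0, 0, 0, -0.0375],
    [0, 0, 0, 0, 0, -0.0375],
    [0, 0, 0, 0, 0, -0.0375],
    [0, 0, 0, 0, 0, -0.0375],
    [0, 0, 0, 0, 0, -0.0375],
    [0, 0, 0, 0, 0, -0.0375],
    [0, 0, 0, 0, 0, -0.0375]
  ],
  "finger_gap": 0.026
}}

```text
time_s: 1.1
ee_pos: [0.1381, -0.5322, 0.2271]
eef_rot: [-3.142, -0.001, 1.71]
force: [-0.9, 0.2, 1.0]
grip_width: 0.0261
grip_force: 0.0
```

```bash
python3 -c "
from h import *
togo(.5284,-.372,.12,97.4)"
```

```text
pos [ 0.1381 -0.5322  0.2271] yaw 98.0 q6 -1.52 t 1.1 togo [0.1045 0.4088 0.1072]
rotvec [-0.    -0.001  0.01 ]
```

In the tool's units: 0.045 m is 0.9, 0.03 m is 0.6, 0.01 rad / 4 = 0.0025.

>>> {"op": "shift_gripper", "data": {
  "rows": [
    [0, 0.4, 0, 0, 0, 0.0025],
    [0.2, 0.9, 0, 0, 0, 0],
    [0.24, 0.9, 0, 0, 0, 0],
    [0.24, 0.9, 0, 0, 0, 0],
    [0.24, 0.9, 0, 0, 0, 0],
    [0.24, 0.9, 0, 0, 0, 0],
    [0.24, 0.9, 0, 0, 0, 0],
    [0.24, 0.9, 0, 0, 0, 0],
    [0.24, 0.9, 0, 0, 0, 0],
    [0.2, 0.6, 0, 0, 0, 0]
  ]
}}

```text
time_s: 2.1
ee_pos: [0.5345, -0.377, 0.2268]
eef_rot: [-3.141, -0.001, 1.695]
force: [-1.3, -0.5, -0.0]
grip_width: 0.0257
grip_force: 0.0
```

```bash
python3 -c "
from h import *
togo(.5284,-.372,.12,97.4)"
```

```text
pos [ 0.5345 -0.377   0.2268] yaw 97.1 q6 -0.79 t 2.1 togo [ 0.0056 -0.0054  0.1068]
rotvec [-0.    -0.001 -0.005]
```

In the tool's units: 0.035 m is 0.7, 0.03 m is 0.6.

>>> {"op": "shift_gripper", "data": {
  "rows": [
    [0.112, -0.108, 0.4, 0, 0, 0],
    [0, 0, 0.7, 0, 0, 0],
    [0, 0, 0.7, 0, 0, 0],
    [0, 0, 0.6, 0, 0, 0],
    [0, 0, 0.14, 0, 0, 0],
    [0, 0, 0, 0, 0, 0]
  ]
}}

```text
time_s: 2.7
ee_pos: [0.5259, -0.3736, 0.0999]
eef_rot: [-3.14, -0.001, 1.694]
force: [-0.1, -0.1, 0.6]
grip_width: 0.026
grip_force: 0.0
```

```bash
python3 -c "
from h import *
togo(.5284,-.372,.056,97.4)
c=snap('wrist','w1.png');print(c['fx'],c['cx'],c['cy'],c['extrinsics'].round(3))"
```

```text
pos [ 0.5259 -0.3736  0.0999] yaw 97.0 q6 -0.8 t 2.7 togo [0.0012 0.0027 0.0439]
rotvec [-0.001 -0.001 -0.006]
325.19226210127806 276.7466305692002 207.20565152980345 [[ 0.993 -0.119 -0.026  0.519]
 [ 0.122  0.966  0.228 -0.309]
 [-0.002 -0.229  0.973  0.256]
 [ 0.     0.     0.     1.   ]]
```

View pics/w1.png

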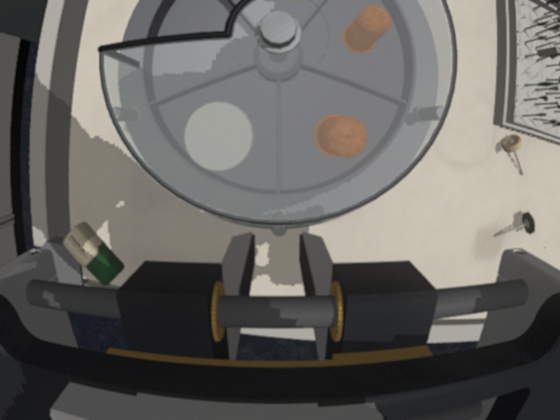

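The wrist view shows the peg at (280,228), centred between the fingers at about 240 and 315. The jar lid is at (218,135) and the nut at (278,30). I'll check these against the fisheye model.

```bash
cat >> h.py <<'E'
def fish(c,u,v,z):
    a=np.array([u-c['cx'],v-c['cy']])/c['fx']; r=np.hypot(*a); s=np.sin(r)/r if r>0 else 1
    E=c['extrinsics'];d=E[:3,:3]@np.array([a[0]*s,-a[1]*s,-np.cos(r)]);o=E[:3,3]
    return o+d*(z-o[2])/d[2]
E
python3 - <<'E'
from h import *
c=load('wrist')
for q in((278,28,.102),(218,135,.073),(280,229,.056),(431,113,.058),(127,114,.058)):print(fish(c,*q).round(4))
E
```

```text
[ 0.513  -0.2585  0.102 ]
[ 0.4858 -0.3145  0.073 ]
[ 0.5281 -0.3701  0.056 ]
[ 0.616  -0.2809  0.058 ]
[ 0.4204 -0.3058  0.058 ]
```

In the tool's units: 0.02 m is 0.4, 0.014 m is 0.28, 0.1 rad / 4 = 0.025.

>>> {"op": "shift_gripper", "data": {
  "rows": [
    [0, 0.05, 0.2, 0, 0, 0],
    [0, 0, 0.4, 0, 0, 0],
    [0, 0, 0.28, 0, 0, 0],
    [0, -0.06, 0, 0, 0, 0.0075],
    [0, -0.12, 0, 0, 0, 0.0125],
    [0.012, -0.234, 0, 0, 0, 0.025],
    [0.012, -0.234, 0, 0, 0, 0.025],
    [0.012, -0.234, 0, 0, 0, 0.025],
    [0.012, -0.234, 0, 0, 0, 0.025],
    [0.012, -0.234, 0, 0, 0, 0.025]
  ]
}}

```text
time_s: 3.75
ee_pos: [0.4628, -0.3629, 0.0576]
eef_rot: [3.139, 0.001, 1.108]
force: [0.9, -2.3, -0.4]
grip_width: 0.0259
grip_force: 0.6
```

```bash
cat >> h.py <<'E'
def rad():
    o=ctrl.get_obs();d=o['ee_pos'][:2]-np.array([.513,-.2565]);print('r',np.hypot(*d).round(4),'th',np.degrees(np.arctan2(d[1],d[0]))%360,'yaw+180',np.degrees(o['eef_rot'][2])%360+180,o['ee_pos'][2],o['force'],o['qpos'][5])
E
python3 -c "
from h import *
rad()"
```

```text
r 0.1177 th 244.76026369267248 yaw+180 243.4718204716671 0.05763391212578366 [ 0.93473881 -2.25788111 -0.42093224] -0.2642221639941937
```

In the tool's units: -0.0117 m is -0.234, -0.006 m is -0.12, 0.1 rad / 4 = 0.025.

>>> {"op": "shift_gripper", "data": {
  "rows": [
    [0.012, -0.234, 0, 0, 0, 0.025],
    [0.012, -0.234, 0, 0, 0, 0.025],
    [0.012, -0.234, 0, 0, 0, 0.025],
    [0.012, -0.234, 0, 0, 0, 0.025],
    [0.012, -0.234, 0, 0, 0, 0.025],
    [0.012, -0.234, 0, 0, 0, 0.025],
    [0.012, -0.234, 0, 0, 0, 0.025],
    [0.012, -0.234, 0, 0, 0, 0.025],
    [0.012, -0.234, 0, 0, 0, 0.025],
    [0.006, -0.12, 0, 0, 0, 0.0125]
  ]
}}

```text
time_s: 4.75
ee_pos: [0.3993, -0.2759, 0.0575]
eef_rot: [3.14, -0.001, 0.159]
force: [-1.1, -1.7, -0.7]
grip_width: 0.0258
grip_force: 0.6
```

```bash
python3 -c "
from h import *
rad()"
```

```text
r 0.1154 th 189.68767597901916 yaw+180 189.08443168319732 0.05749596562216244 [-1.06927787 -1.70411305 -0.68269571] 0.7323051721261757
```

In the tool's units: -0.0117 m is -0.234, -0.006 m is -0.12, 0.05 rad / 4 = 0.0125.

>>> {"op": "shift_gripper", "data": {
  "rows": [
    [0, -0.234, 0, 0, 0, 0.025],
    [0.004, -0.234, 0, 0, 0, 0.025],
    [0.012, -0.234, 0, 0, 0, 0.025],
    [0.012, -0.234, 0, 0, 0, 0.025],
    [0.006, -0.12, 0, 0, 0, 0.0125],
    [0, -0.04, 0, 0, 0, 0.005],
    [0, 0, 0, 0, 0, 0],
    [0, 0, 0, 0, 0, 0]
  ]
}}

```text
time_s: 5.55
ee_pos: [0.4024, -0.2223, 0.0568]
eef_rot: [3.141, -0.001, -0.306]
force: [-0.6, 0.5, 0.6]
grip_width: 0.0258
grip_force: 0.0
```

```bash
python3 -c "
from h import *
rad()
c=snap('wrist','w2.png');snap('top','top2.png')"
```

```text
r 0.1158 th 162.82640959325775 yaw+180 522.4951467528065 0.05676287373166054 [-0.6089009   0.47895206  0.61980207] 1.2918336097922223
```

View pics/w2.png

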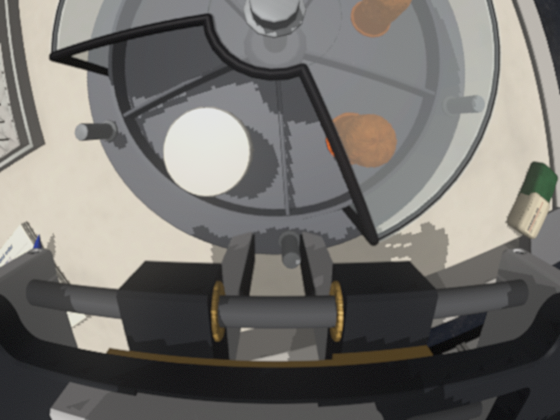

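The jar lid, at (207,152), now stands inside the black-edged opening, whose edges run near (58,55) and (375,240). The nut is at (275,10).

```bash
python3 - <<'E'
from h import *
c=load('wrist')
for q in((207,152,.073),(275,10,.102),(52,56,.09),(374,241,.09),(290,238,.058),(96,131,.058)):
    w=fish(c,*q);d=w[:2]-np.array([.513,-.2565]);print(w.round(4),np.hypot(*d).round(4),np.degrees(np.arctan2(d[1],d[0]))%360)
E
```

```text
[ 0.4676 -0.212   0.073 ] 0.0635 135.58945412257674
[ 0.5082 -0.2561  0.102 ] 0.0048 175.52737201520617
[ 0.5355 -0.1597  0.09  ] 0.0994 76.9131211280509
[ 0.4129 -0.2687  0.09  ] 0.1009 186.9696377812286
[ 0.4143 -0.2341  0.058 ] 0.1012 167.19681914445115
[ 0.4994 -0.1543  0.058 ] 0.1031 97.55178118792496
```

In the tool's units: -0.04 m is -0.8, -0.02 m is -0.4, 0.15 rad / 4 = 0.0375.

>>> {"op": "shift_gripper", "data": {
  "rows": [
    [0, 0, -0.4, 0, 0, 0],
    [0, 0, -0.8, 0, 0, 0],
    [0, 0, -0.8, 0, 0, 0],
    [0, 0, -0.4, 0, 0, 0.025],
    [0, 0, 0, 0, 0, 0.0375],
    [0, 0, 0, 0, 0, 0.0325],
    [0, 0, 0, 0, 0, 0.0225],
    [0, 0, 0, 0, 0, 0]
  ]
}}

```text
time_s: 6.45
ee_pos: [0.4022, -0.2221, 0.1765]
eef_rot: [-3.142, 0.0, -0.778]
force: [-0.6, -1.1, -0.5]
grip_width: 0.026
grip_force: 0.0
```

```bash
python3 -c "
from h import *
togo(.4676,-.212,.16,-44.4)"
```

```text
pos [ 0.4022 -0.2221  0.1765] yaw -44.5 q6 1.76 t 6.45 togo [ 0.0395 -0.0531  0.0165]
rotvec [-0.     0.    -0.003]
```

In the tool's units: -0.02 m is -0.4, 0.015 m is 0.3.

>>> {"op": "shift_gripper", "data": {
  "rows": [
    [0.2, -0.26, 0, 0, 0, 0],
    [0.3, -0.4, 0.12, 0, 0, 0],
    [0.29, -0.4, 0.2, 0, 0, 0],
    [0, 0, 0, 0, 0, 0],
    [0, 0, 0, 0, 0, 0]
  ],
  "finger_gap": 0.064
}}

```text
time_s: 6.95
ee_pos: [0.4673, -0.2117, 0.16]
eef_rot: [3.141, 0.001, -0.773]
force: [-0.2, -0.4, -0.1]
grip_width: 0.0619
grip_force: 0.0
```

```bash
python3 -c "
from h import *
togo(.4676,-.212,.061,-44.4)
c=snap('wrist','w3.png')"
```

```text
pos [ 0.4673 -0.2117  0.16  ] yaw -44.3 q6 1.85 t 6.95 togo [ 0.0005 -0.      0.099 ]
rotvec [0.    0.001 0.001]
```

View pics/w3.png

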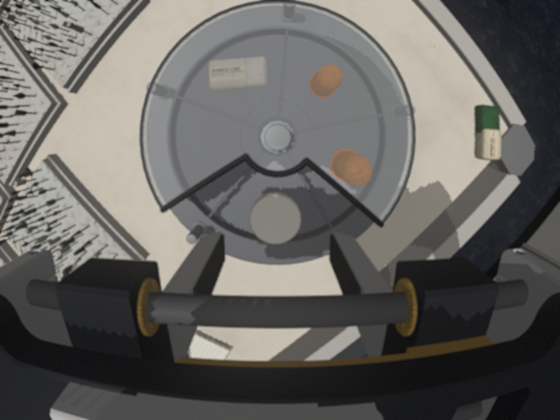

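The lid is at (276,218), centred between the finger tips at about 222 and 333 and clear of the opening's edges.

```bash
python3 - <<'E'
from h import *
c=load('wrist')
w=fish(c,276,218,.073);n=fish(c,277,137,.102);print(w,n)
togo(*(w[:2]),.062)
for q in((163,210,.09),(382,224,.09)):print(fish(c,*q))
E
```

```text
[ 0.4685713  -0.21271622  0.073     ] [ 0.5128806  -0.25705454  0.102     ]
pos [ 0.4671 -0.2119  0.1604] yaw -44.4 q6 1.85 t 7.0 togo [ 0.0016 -0.0005  0.0984]
[ 0.53512734 -0.15972104  0.09      ]
[ 0.4125905  -0.26943271  0.09      ]
```

In the tool's units: 0.03 m is 0.6, 0.015 m is 0.3.

>>> {"op": "shift_gripper", "data": {
  "rows": [
    [0.03, -0.01, 0.3, 0, 0, 0],
    [0, 0, 0.6, 0, 0, 0],
    [0, 0, 0.6, 0, 0, 0],
    [0, 0, 0.3, 0, 0, 0],
    [0, 0, 0.12, 0, 0, 0],
    [0, 0, 0, 0, 0, 0]
  ]
}}

```text
time_s: 7.6
ee_pos: [0.4686, -0.2127, 0.0646]
eef_rot: [3.141, 0.0, -0.776]
force: [0.1, 0.2, 0.1]
grip_width: 0.0641
grip_force: 0.0
```

>>> {"op": "shift_gripper", "data": {
  "rows": [
    [0, 0, 0, 0, 0, 0],
    [0, 0, 0, 0, 0, 0],
    [0, 0, 0, 0, 0, 0],
    [0, 0, 0, 0, 0, 0],
    [0, 0, 0, 0, 0, 0],
    [0, 0, 0, 0, 0, 0],
    [0, 0, 0, 0, 0, 0]
  ],
  "finger_gap": 0.03,
  "grip_n": 12
}}

```text
time_s: 8.3
ee_pos: [0.4693, -0.2126, 0.0649]
eef_rot: [-3.141, -0.001, -0.776]
force: [-0.1, 0.5, 5.6]
grip_width: 0.0395
grip_force: 12.0
```

>>> {"op": "shift_gripper", "data": {
  "rows": [
    [0, 0, -0.1, 0, 0, 0],
    [0, 0, -0.3, 0, 0, 0],
    [0, 0, -0.6, 0, 0, 0],
    [0, 0, -0.8, 0, 0, 0],
    [0, 0, -0.8, 0, 0, 0],
    [0, 0, -0.4, 0, 0, 0],
    [0, 0, 0, 0, 0, 0]
  ]
}}

```text
time_s: 9.0
ee_pos: [0.4697, -0.2129, 0.2172]
eef_rot: [-3.14, -0.004, -0.776]
force: [0.1, 0.4, -1.6]
grip_width: 0.0398
grip_force: 12.0
```

```bash
python3 -c "
from h import *
togo(.435,.161,.19,None)
c=snap('wrist','w4.png');snap('top','t4.png')"
```

```text
pos [ 0.4697 -0.2129  0.2172] yaw -44.5 q6 1.85 t 9.0 togo [-0.2868 -0.2425  0.0262]
```

View pics/w4.png

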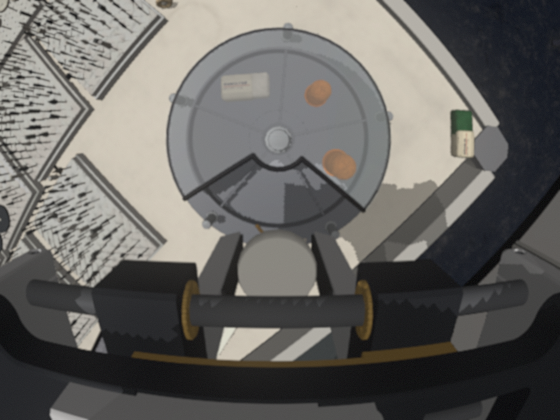

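The jar is held, its lid at (277,268) between the fingers, and its compartment is now empty. Next I turn the wrist to stay inside the joint 6 range, then go to the serving tray.

In the tool's units: -0.14 rad / 4 = -0.035.

>>> {"op": "shift_gripper", "data": {
  "rows": [
    [0, 0, 0, 0, 0, -0.0175],
    [0, 0, 0, 0, 0, -0.035],
    [0, 0, 0, 0, 0, -0.035],
    [0, 0, 0, 0, 0, -0.035],
    [0, 0, 0, 0, 0, -0.035],
    [0, 0, 0, 0, 0, -0.025],
    [0, 0, 0, 0, 0, -0.0115],
    [0, 0, 0, 0, 0, 0]
  ]
}}

```text
time_s: 9.9
ee_pos: [0.4685, -0.2123, 0.2126]
eef_rot: [-3.14, 0.003, 0.0]
force: [0.2, -0.4, -1.3]
grip_width: 0.0397
grip_force: 12.0
```

```bash
python3 -c "
from h import *
togo(.435,.161,.2172,0)"
```

```text
pos [ 0.4685 -0.2123  0.2126] yaw 0.0 q6 1.07 t 9.9 togo [-0.0333 -0.3733 -0.004 ]
rotvec [-0.001  0.003  0.   ]
```

In the tool's units: -0.04 m is -0.8, -0.03 m is -0.6.

>>> {"op": "shift_gripper", "data": {
  "rows": [
    [-0.02, -0.3, 0, 0, 0, 0],
    [-0.06, -0.6, 0, 0, 0, 0],
    [-0.08, -0.8, 0, 0, 0, 0],
    [-0.08, -0.8, 0, 0, 0, 0],
    [-0.08, -0.8, 0, 0, 0, 0],
    [-0.08, -0.8, 0, 0, 0, 0],
    [-0.08, -0.8, 0, 0, 0, 0],
    [-0.08, -0.8, 0, 0, 0, 0],
    [-0.08, -0.8, 0, 0, 0, 0],
    [-0.02, -0.6, 0, 0, 0, 0]
  ]
}}

```text
time_s: 10.9
ee_pos: [0.4347, 0.145, 0.214]
eef_rot: [-3.142, 0.001, -0.0]
force: [-0.6, 0.5, -1.1]
grip_width: 0.0398
grip_force: 12.0
```

>>> {"op": "shift_gripper", "data": {
  "rows": [
    [0, -0.26, 0.2, 0, 0, 0],
    [0, -0.1, 0.6, 0, 0, 0],
    [0, 0, 0.8, 0, 0, 0],
    [0, 0, 0.6, 0, 0, 0],
    [0, 0, 0.3, 0, 0, 0],
    [0, 0, 0, 0, 0, 0],
    [0, 0, 0, 0, 0, 0]
  ]
}}

```text
time_s: 11.6
ee_pos: [0.4359, 0.1603, 0.0895]
eef_rot: [3.141, 0.001, -0.001]
force: [0.2, 0.8, -0.7]
grip_width: 0.0396
grip_force: 12.0
```

```bash
python3 -c "
from h import *
togo(.435,.161,.0466,0)
c=snap('wrist','w5.png')"
```

```text
pos [0.4359 0.1603 0.0895] yaw -0.1 q6 1.85 t 11.6 togo [-0.0009 -0.0007  0.0429]
rotvec [ 0.     0.001 -0.001]
```

View pics/w5.png

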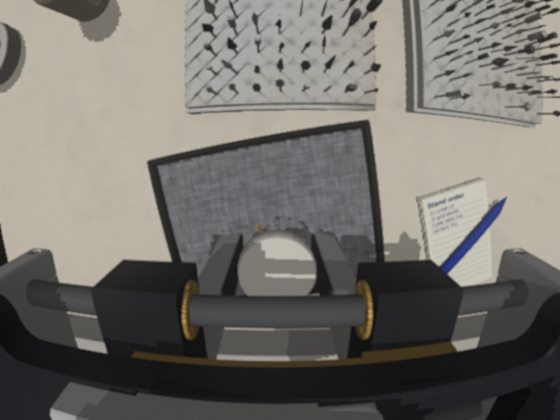

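The jar, with its lid at (277,268), is over the middle of the felt, well inside the rim. I'll lower it slowly while watching the force.

In the tool's units: 0.014 m is 0.28, 0.01 m is 0.2.

>>> {"op": "shift_gripper", "data": {
  "rows": [
    [0, 0, 0.2, 0, 0, 0],
    [0, 0, 0.28, 0, 0, 0],
    [0, 0, 0.16, 0, 0, 0],
    [0, 0, 0.08, 0, 0, 0],
    [0, 0, 0.04, 0, 0, 0],
    [0, 0, 0, 0, 0, 0],
    [0, 0, 0, 0, 0, 0]
  ]
}}

```text
time_s: 12.35
ee_pos: [0.4363, 0.1605, 0.0518]
eef_rot: [-3.141, -0.001, -0.0]
force: [1.1, 0.1, -1.3]
grip_width: 0.0398
grip_force: 12.0
```

>>> {"op": "shift_gripper", "data": {
  "rows": [
    [0, 0, 0.02, 0, 0, 0],
    [0, 0, 0.02, 0, 0, 0],
    [0, 0, 0.02, 0, 0, 0],
    [0, 0, 0, 0, 0, 0],
    [0, 0, 0, 0, 0, 0]
  ]
}}

```text
time_s: 12.85
ee_pos: [0.4361, 0.1605, 0.0484]
eef_rot: [3.142, 0.0, -0.0]
force: [-0.4, 0.7, -0.2]
grip_width: 0.0396
grip_force: 12.0
```

>>> {"op": "shift_gripper", "data": {
  "rows": [
    [0, 0, 0.02, 0, 0, 0],
    [0, 0, 0, 0, 0, 0],
    [0, 0, 0, 0, 0, 0]
  ]
}}

```text
time_s: 13.15
ee_pos: [0.4361, 0.1605, 0.0474]
eef_rot: [3.142, 0.0, -0.0]
force: [-0.5, -0.2, -0.3]
grip_width: 0.0397
grip_force: 12.0
```

>>> {"op": "shift_gripper", "data": {
  "rows": [
    [0, 0, 0.014, 0, 0, 0],
    [0, 0, 0, 0, 0, 0],
    [0, 0, 0, 0, 0, 0]
  ]
}}

```text
time_s: 13.45
ee_pos: [0.4363, 0.1605, 0.047]
eef_rot: [-3.141, -0.001, -0.0]
force: [-0.2, 0.0, 4.1]
grip_width: 0.0402
grip_force: 12.0
```

>>> {"op": "shift_gripper", "data": {
  "rows": [
    [0, 0, 0, 0, 0, 0],
    [0, 0, 0, 0, 0, 0],
    [0, 0, 0, 0, 0, 0],
    [0, 0, 0, 0, 0, 0]
  ],
  "finger_gap": 0.044
}}

```text
time_s: 13.85
ee_pos: [0.436, 0.1605, 0.0467]
eef_rot: [3.142, 0.0, -0.0]
force: [0.3, 0.7, 0.1]
grip_width: 0.0437
grip_force: 0.0
```

>>> {"op": "shift_gripper", "data": {
  "rows": [
    [0, 0, 0, 0, 0, 0],
    [0, 0, 0, 0, 0, 0],
    [0, 0, 0, 0, 0, 0],
    [0, 0, 0, 0, 0, 0]
  ],
  "finger_gap": 0.064
}}

```text
time_s: 14.25
ee_pos: [0.4361, 0.1605, 0.0467]
eef_rot: [3.142, 0.0, -0.0]
force: [0.3, -0.6, 0.6]
grip_width: 0.0637
grip_force: 0.0
```

>>> {"op": "shift_gripper", "data": {
  "rows": [
    [0, 0, -0.2, 0, 0, 0],
    [0, 0, -0.6, 0, 0, 0],
    [0, 0, -0.8, 0, 0, 0],
    [0, 0, -0.8, 0, 0, 0],
    [0, 0, -0.8, 0, 0, 0],
    [0, 0, -0.4, 0, 0, 0],
    [-0.6, 0.6, 0, 0, 0, 0],
    [-0.6, 0.6, 0, 0, 0, 0],
    [0, 0, 0, 0, 0, 0],
    [0, 0, 0, 0, 0, 0]
  ]
}}

```text
time_s: 15.25
ee_pos: [0.3762, 0.1003, 0.2278]
eef_rot: [-3.141, -0.002, -0.001]
force: [0.8, 0.1, -0.4]
grip_width: 0.0641
grip_force: 0.0
```

```bash
python3 - <<'E'
from h import *
c=snap('wrist','w6.png')
w=fish(c,280,150,.055);print(w)
E
```

```text
[0.42498395 0.09568868 0.055     ]
```

View pics/w6.png

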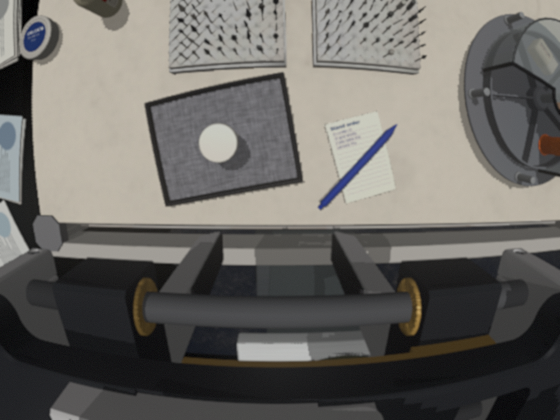

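The jar, with its lid at (218,144), stands upright in the middle of the tray. The pad, pen, tin and bottle look undisturbed, and the gripper is clear.

```bash
python3 -c "
from station import ctrl
print(ctrl.hand_in())"
```

```text
the job is handed in; nothing more can be done
None
```

The jar of burs was turned round to the opening, lifted out and set upright in the middle of the black serving tray; the job was handed in at about 15 s, with the pad, pen, tin, bottle and the other samples seen in place.

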